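# Pop the battery hatch of the light pad's blue power pack

## Robot

A 7-joint arm with a two-finger parallel gripper is mounted at the origin on the work surface. World frame = base frame: x ahead of the robot, y to its left, z up, the work surface at z = 0. Lengths are in m, angles in rad, forces in N, time in s.
With the tool pointing down it reaches from about 0.4 to 0.85 m from the base axis. Payload 6.9 kg.
Tool frame: the origin (TCP) lies midway between the tips of the shut fingers; the grasp point (between the pads) lies 19 mm behind it (robot.grip_depth is the distance from the TCP to the grasp point, in m); z points along the fingers, y is the line along which they close (so a half turn about z gives the same grasp; the last joint's range is limited). The gripper opens to 85 mm and grips with 20 to 120 N. Pads are 22 mm wide; open, the fingers measure 114 mm over their backs; the gripper's body (76 mm by 85 mm) begins 54 mm behind the grasp point. The pads swing forward as they close: fully open they stand 13 mm farther back than shut.
Start: joints at [-1.115, 0.507, -0.238, 1.5, 0.126, 1.149, -0.155], TCP at [0.214, 0.587, 0.231] pointing down, gripper open.
Joint ranges: [-3.08, 3.08], [-0.24, 2.05], [-1.43, 1.35], [0, 2.5], [-1.52, 4.66], [0.17, 1.96], [-2.89, 2.89]. Speed limits (rad/s): [2.39, 2.39, 3.14, 3.14, 3.14, 3.14, 3.14].

## Interface

Orientations are given as a rotation vector (axis times angle).
In Python, from bench import status, read_camera, ticket, robot gives the robot as it stands.
- The arm moves only by the tool apply_moves, never from a script. Its argument "motion" is one flat list of numbers, 7 for each row, row after row: the turn, a rotation vector about the tool's x, y, z in degrees, then the shift along the tool's x, y, z in m, then the closure, from -1 (fully open) to 1 (shut). In form: [rx, ry, rz, dx, dy, dz, fingers, rx, ry, rz, dx, dy, dz, fingers, ...]. A call has 1 to 5 rows; each row is the pose to reach, as a shift and turn from the pose commanded when the call began, along the tool's axes at that moment; what a row does not reach only later rows make up. A row lasts 1/8 s, in which the tool goes at most 62.5 mm and 10.7 degrees, less where a joint would pass 70% of its speed; a pose out of reach is approached as far as the arm can. A call with a gripper value outside its range is refused whole. The fingers move at their own pace and stop on an object; "newtons" is the grip in N (left out, the last holds). Time passes only in rows, so rows that repeat a pose let the fingers close. It gives the time, the measured TCP pose, the force, the opening and the grip force at its end, in the units of the state.
- status.sense(): the state, without advancing time (a new reading comes with each control period).
- read_camera(name): name is "scene" or "top"; returns a dict with "img" (400x640x3 uint8, blue, green, red), "fx", "fy", "cx", "cy" (pixels), "dist_coeffs" ([k1, k2, p1, p2, k3] as OpenCV has them; the pictures are not rectified), "position" and "rotation" of the camera in the world. Camera axes: x right, y down, z forward; pixel columns grow to the right and rows downward; lengths in m; the calibration is good to about 2 mm. A picture is of the moment at which its call begins. There is no depth.
- ticket.close_job(): hands the job in; it is judged then, once.
The state is a dict: "time_s": time; "joint_positions": joint angles; "joint_velocities": joint speeds; "effort": joint torques, N m; "tool_pos": TCP position; "tcp_rot": TCP orientation; "contact_force": force on the tool from outside, world axes, zero at the start; "ft_torque": the same for the moment, N m; "grip_width": finger opening in m; "finger_force": force on a finger pad.
Only numpy, scipy, OpenCV 4.12 (cv2) and the standard library are available. Lean on these libraries where they do the work, as an engineer would, in place of code of your own. Each camera call takes 0.05 s, during which the arm holds its last target. There are 200 camera calls.

## Task

The blue power pack of the light pad is due for a fresh battery: with the fingertips, press down on the white mark of its blue hatch just once, until the push-push latch lets go, and take the fingers away so that the hatch pops up by itself. Stay clear and watch it for about two seconds to be sure that it stays fully open; do not push it shut again. Leave the yellow pack's hatch shut, and do not lift, tip or shift the packs or anything else on the bench.

Things in the scene. Friction and masses are not known exactly. Their poses are not given: they have to be found in the camera images.
- pack_blue: loose grey power pack, about 1.2 kg, 124 (own x) x 100 mm (own y), rim 50 mm above the table; its whole top is a blue hatch, 106 x 88 mm, 12 mm thick, top 58 mm above the table when shut, 8 mm proud of the rim. Origin under the case's centre; own +x points to the hinge side, -x to the side with the dark socket panel and press mark. Turned up to 0.5 rad from world x
- pack_yellow: loose grey power pack, about 1.2 kg, 124 (own x) x 100 mm (own y), rim 50 mm above the table; its whole top is a yellow hatch, 106 x 88 mm, 12 mm thick, top 58 mm above the table when shut, 8 mm proud of the rim. Origin under the case's centre; own +x points to the hinge side, -x to the side with the dark socket panel and press mark. Turned up to 0.5 rad from world x
- blue_press (a point): centre of the 26 mm white square press mark on the blue hatch's outer surface, 22 mm from its free edge, 88 mm from the hinge axis; 58 mm above the table when shut; moves with the hatch. Pressed about 5 mm down or more and then let up, the latch lets go; it takes 4 N (up to 7 N if quick), then a firm stop 8 mm down. A smaller press leaves it latched
- blue_hinge (a point): middle of the blue hatch's hinge axis (along the pack's own y), 50 mm above the table, 55 mm along the pack's +x from its centre
- blue_hatch (a joint): blue hatch angle (rad): about 0 (within 0.01) shut and latched, negative pressed in (stop at -0.095), positive opening upward, stop at 0.9. Once freed a damped spring swings it there in about 1.5 s and holds it, free edge about 140 mm above the table. Pressing the open hatch all the way down latches it again
- yellow_hatch (a joint): yellow hatch angle (rad), same make as the blue one: 0 shut, positive open, negative pressed in; to stay shut
- blue_pin (a joint): sideways place (m) of a small pin inside the blue latch, out of sight: about 0 latched, up to +0.013 as the latch lets go, below -0.008 only while the opened hatch is pushed back down onto its latch. Not needed for the work
- bowl: green glass bowl, 100 mm across, 45 mm high; origin under its centre; a bystander
- dish: small white dish, 72 mm across, 30 mm high; origin under its centre; a bystander
- bottle: grey metal bottle with a white cap, 54 mm across, 160 mm high; origin under its centre; a bystander
- spare: black spare battery with a brass strip on top, 72 x 50 x 26 mm; origin under its centre; a bystander for the next job
- weight: dark wooden book weight, 110 x 70 x 35 mm; origin under its centre; a bystander
- brush: wooden-handled flat brush, about 200 mm long, lying along its own x; a bystander

How it is judged:
On the way, in this order (a step that is already met when the one before it is completed fails the run):
1. the blue hatch is pressed in with the fingers (value of joint blue_hatch below -0.04 rad and contact force between the fingers and pack_blue above 0.5 N), for 0.02 s.
2. the blue hatch has popped fully open and stays so for a second with nothing of the robot touching the pack (value of joint blue_hatch above 0.8 rad and contact force between each of the arm, the fingers and pack_blue below 0.05 N), for 1 s.
At the end, for the whole second after the job is handed in: The blue hatch stands open by more than 0.8 rad (stop at 0.9) and still, the yellow hatch is shut within 0.04 rad, both packs are upright (within 0.12 rad), at rest and within 20 mm of where they stood, and every bystander is within 20 mm of its place (value of joint blue_hatch above 0.8 rad and velocity of joint blue_hatch between -0.05 and 0.05 rad/s and not (value of joint yellow_hatch below -0.04 rad or value of joint yellow_hatch above 0.04 rad) and not (distance of any of pack_blue, pack_yellow from where it was at the start of the episode above 0.02 m or angle between any of pack_blue, pack_yellow's own z axis and vertical above 0.12 rad) and not (distance of any of bowl, dish, bottle, spare, weight, brush from where it was at the start of the episode above 0.02 m) and linear speed of pack_blue below 0.01 m/s); the robot touches nothing.
It fails at once if the opened blue hatch is pushed back down onto its latch (pressed more than once) (value of joint blue_pin below -0.008 m).
It fails at once if the yellow hatch is pressed or opened (by more than 0.04 rad) (value of joint yellow_hatch below -0.04 rad or value of joint yellow_hatch above 0.04 rad).
It fails at once if a pack is lifted or shifted by more than 20 mm, or tipped by more than 0.12 rad (distance of any of pack_blue, pack_yellow from where it was at the start of the episode above 0.02 m or angle between any of pack_blue, pack_yellow's own z axis and vertical above 0.12 rad).
It fails at once if a bystander is lifted or shifted by more than 20 mm (distance of any of bowl, dish, bottle, spare, weight, brush from where it was at the start of the episode above 0.02 m).
It also fails if it takes over 35 s, if anything falls off the work surface, if the arm or the gripper's body presses on something with over 40 N, if the wrist force passes 120 N, or if a joint passes its speed limit or range.

## Working session

There is one attempt and no reset: what is moved stays moved. The work goes in short steps, Python scripts to look and compute and a tool call to move; the robot and the scene stay as the last step left them, time stands still between calls to the robot, and variables do not carry over. Pictures are saved under pics/ and viewed, at most 10 in all, crops included, and the job is handed in when it is done.

Besides the shell and the picture viewer there is one more tool, called after "Call:" as name(argument=value, ...) on one line, values as JSON. apply_moves: Moves the arm, as the interface text tells. Its arguments: {"type":"object","properties":{"motion":{"type":"array"},"newtons":{"type":"number"}},"required":["motion"]}

```bash
mkdir -p pics
cat > h.py <<'E'
import numpy as np, cv2
from bench import status, read_camera, ticket, robot
def ray(c,uv,z):
    K=np.array([[c['fx'],0,c['cx']],[0,c['fy'],c['cy']],[0,0,1]])
    p=cv2.undistortPoints(np.array(uv,float).reshape(-1,1,2),K,np.array(c['dist_coeffs'],float)).reshape(-1,2)
    d=np.c_[p,np.ones(len(p))]@np.array(c['rotation']).T
    o=np.array(c['position']); return o+d*((z-o[2])/d[:,2:])
E
python3 - <<'E'
from h import *
for n in('scene','top'):
    c=read_camera(n); cv2.imwrite(f'pics/{n}0.png',c['img']); print(n,c['position'],np.array(c['rotation']).shape)
    hsv=cv2.cvtColor(c['img'],cv2.COLOR_BGR2HSV)
    for nm,lo,hi in(('blue',(95,100,50),(130,255,255)),('yellow',(20,110,80),(35,255,255))):
        m=cv2.inRange(hsv,lo,hi); cs=cv2.findContours(m,cv2.RETR_EXTERNAL,2)[0]
        for k in sorted(cs,key=cv2.contourArea)[-2:]:
            r=cv2.minAreaRect(k); b=cv2.boxPoints(r); print(nm,cv2.contourArea(k),b.round().tolist(),ray(c,b,.058).round(3).tolist())
s=status.sense(); print(s)
E
```

```text
scene [1.52211291 0.25098071 1.06352019] (3,)Traceback (most recent call last):
  File "<stdin>", line 8, in <module>
  File "h.py", line 7, in ray
    o=np.array(c['position']); return o+d*((z-o[2])/d[:,2:])
                                                    ~^^^^^^
IndexError: too many indices for array: array is 1-dimensional, but 2 were indexed
```

View pics/scene0.png

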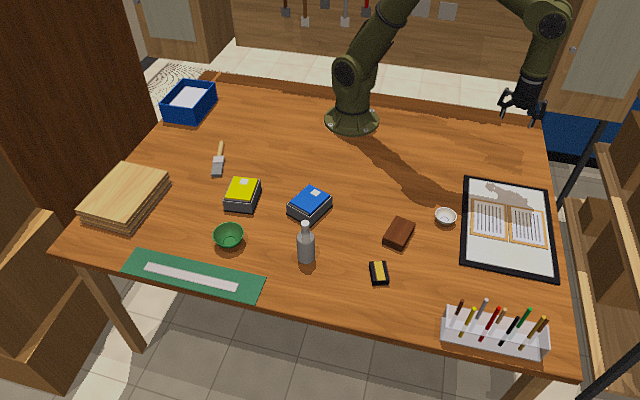

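The scene view shows the blue pack at about (310,203), with its mark near (314,191). The yellow pack is at (242,194), and the bottle is nearby at (306,243). The camera rotation comes as a rotation vector, so I'll fix the helper.

```bash
sed -i "s/np.array(c\['rotation'\]).T/cv2.Rodrigues(np.array(c['rotation'],float))[0].T/" h.py
cat > look.py <<'E'
from h import *
import sys
t=sys.argv[1]
for n in('scene','top'):
    c=read_camera(n); im=c['img']; cv2.imwrite(f'pics/{n}{t}.png',im)
    hsv=cv2.cvtColor(im,cv2.COLOR_BGR2HSV)
    for nm,lo,hi in(('blue',(95,100,50),(130,255,255)),('yellow',(20,110,80),(35,255,255))):
        m=cv2.inRange(hsv,lo,hi); cs=cv2.findContours(m,cv2.RETR_EXTERNAL,2)[0]
        for k in sorted(cs,key=cv2.contourArea)[-2:]:
            b=cv2.boxPoints(cv2.minAreaRect(k)); print(n,nm,cv2.contourArea(k),b.round().tolist(),ray(c,b,.058)[:,:2].round(3).tolist())
            f=np.zeros_like(m); cv2.drawContours(f,[cv2.convexHull(k)],-1,255,-1)
            w=cv2.inRange(hsv,(0,0,150),(180,70,255))&f; M=cv2.moments(w,True)
            if M['m00']>5:
                p=[M['m10']/M['m00'],M['m01']/M['m00']]; print('  mark',M['m00'],p,ray(c,[p],.058).round(4))
E
python3 look.py 1; python3 -c "
from h import *
s=status.sense(); print({k:s[k] for k in('time_s','tool_pos','tcp_rot','contact_force','grip_width')})
print(cv2.Rodrigues(np.array(s['tcp_rot'],float))[0].round(3))"
```

```text
scene blue 1732.5 [[536.0, 148.0], [543.0, 110.0], [599.0, 119.0], [593.0, 158.0]] [[0.077, 0.731], [-0.208, 0.785], [-0.205, 1.017], [0.076, 0.94]]
scene blue 1954.0 [[156.0, 120.0], [163.0, 74.0], [219.0, 82.0], [212.0, 129.0]] [[0.282, -0.754], [-0.068, -0.918], [-0.059, -0.625], [0.279, -0.504]]
  mark 492.0 [187.91260162601625, 96.20325203252033] [[ 0.0847 -0.7107  0.058 ]]
scene yellow 147.5 [[373.0, 261.0], [382.0, 260.0], [385.0, 279.0], [377.0, 281.0]] [[0.757, 0.216], [0.745, 0.24], [0.81, 0.26], [0.821, 0.237]]
scene yellow 557.0 [[225.0, 198.0], [227.0, 174.0], [257.0, 178.0], [254.0, 202.0]] [[0.627, -0.302], [0.516, -0.338], [0.508, -0.23], [0.618, -0.2]]
  mark 40.0 [242.25, 181.375] [[ 0.5362 -0.2747  0.058 ]]
top blue 756.0 [[307.0, 218.0], [319.0, 189.0], [343.0, 199.0], [331.0, 228.0]] [[0.518, 0.032], [0.619, -0.008], [0.584, -0.091], [0.484, -0.05]]
  mark 56.0 [321.30357142857144, 216.76785714285714] [[ 0.5231 -0.0175  0.058 ]]
top blue 3263.5 [[502.0, 310.0], [551.0, 308.0], [555.0, 379.0], [505.0, 381.0]] [[0.21, -0.627], [0.214, -0.806], [-0.021, -0.803], [-0.021, -0.627]]
  mark 1891.0 [523.9867794817557, 343.5039661554733] [[ 0.0989 -0.6986  0.058 ]]
top yellow 122.0 [[244.0, 146.0], [252.0, 144.0], [258.0, 161.0], [250.0, 164.0]] [[0.774, 0.259], [0.784, 0.232], [0.719, 0.208], [0.709, 0.235]]
top yellow 719.5 [[379.0, 192.0], [404.0, 189.0], [408.0, 220.0], [383.0, 223.0]] [[0.611, -0.216], [0.623, -0.306], [0.515, -0.316], [0.503, -0.227]]
  mark 60.0 [394.5, 214.5] [[ 0.5331 -0.269   0.058 ]]
{'time_s': 0.15, 'tool_pos': array([0.21412774, 0.58676539, 0.23062249]), 'tcp_rot': array([-5.46643281e-01, -3.09344491e+00,  2.12322837e-03]), 'contact_force': array([-0.55353422,  0.35784125, -0.07478288]), 'grip_width': 0.08536900696176}
[[-0.939  0.343 -0.   ]
 [ 0.343  0.939 -0.001]
 [-0.    -0.001 -1.   ]]
```

View pics/top1.png

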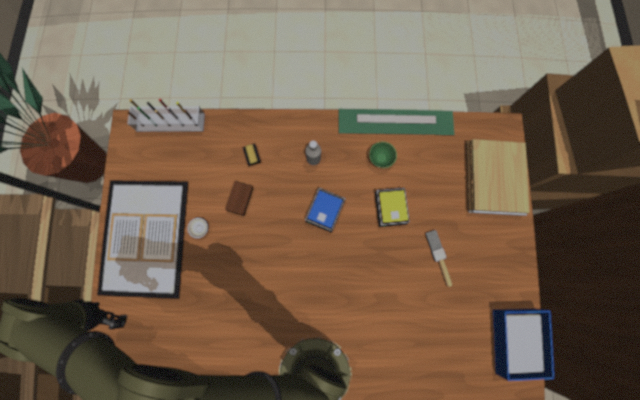

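The top view shows the blue hatch at (325,209) with its mark at (321,217), which gives roughly (0.5225, -0.0175) in the world. Pack yaw is about -0.38. I'll carry the shut fingers over at the current height, which clears the bottle.

Call:
apply_moves(motion=[0,0,0,-0.044,-0.041,0,1,0,0,0,-0.088,-0.082,0,1,0,0,0,-0.132,-0.123,0,1,0,0,0,-0.176,-0.164,0,1,0,0,0,-0.22,-0.205,0,1])

```text
time_s: 0.78
tool_pos: [0.3512, 0.3172, 0.2312]
tcp_rot: [0.547, 3.094, -0.0]
contact_force: [1.2, -0.2, 0.1]
grip_width: -0.0001
finger_force: 0.0
```

Call:
apply_moves(motion=[0,0,0,-0.044,-0.041,0,1,0,0,0,-0.088,-0.082,0,1,0,0,0,-0.132,-0.123,0,1,0,0,0,-0.176,-0.164,0,1,0,0,0,-0.22,-0.205,0,1])

```text
time_s: 1.4
tool_pos: [0.4876, 0.0494, 0.2314]
tcp_rot: [0.546, 3.094, 0.0]
contact_force: [1.5, 0.7, -0.5]
grip_width: 0.0004
finger_force: 0.0
```

Call:
apply_moves(motion=[0,0,0,-0.04,-0.036,0,1,0,0,0,-0.056,-0.051,0.02,1,0,0,0,-0.056,-0.051,0.07,1,0,0,0,-0.056,-0.051,0.115,1,0,0,0,-0.056,-0.051,0.115,1])

```text
time_s: 2.02
tool_pos: [0.5198, -0.0159, 0.1137]
tcp_rot: [-0.545, -3.087, 0.002]
contact_force: [0.8, -0.9, 0.6]
grip_width: 0.0001
finger_force: 0.0
```

Run:
```python
from h import *
o=[]
for n,(u,v) in(('scene',(312,195)),('top',(323,212))):
    im=read_camera(n)['img']; o.append(cv2.resize(im[v-50:v+50,u-50:u+50],(400,400),interpolation=cv2.INTER_CUBIC))
cv2.imwrite('pics/c2.png',np.hstack(o)); print(status.sense()['tool_pos'],status.sense()['contact_force'])
```

```text
[ 0.52258309 -0.01585478  0.11711367] [ 0.8540152  -0.20115292  0.78688681]
```

View pics/c2.png

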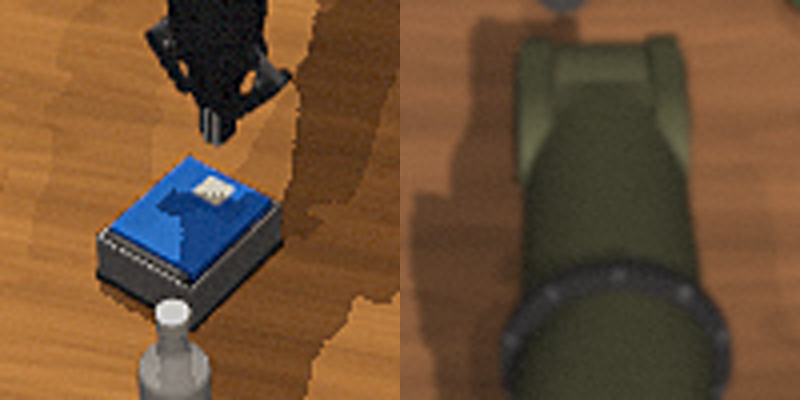

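The crop shows the shut fingertips straight above the white mark, at about (214,190) in the left half. I'll descend to just above it.

Call:
apply_moves(motion=[0,0,0,0,0,0.03,1,0,0,0,0,0,0.045,1,0,0,0,0,0,0.052,1,0,0,0,0,0,0.052,1,0,0,0,0,0,0.052,1])

```text
time_s: 2.75
tool_pos: [0.5227, -0.0159, 0.065]
tcp_rot: [0.547, 3.092, 0.0]
contact_force: [-0.1, 0.0, -1.0]
grip_width: 0.0001
finger_force: 0.0
```

Call:
apply_moves(motion=[0,0,0,0,0,0.004,1,0,0,0,0,0,0.007,1,0,0,0,0,0,0.009,1,0,0,0,0,0,0.011,1,0,0,0,0,0,0.011,1])

```text
time_s: 3.38
tool_pos: [0.5221, -0.0159, 0.0532]
tcp_rot: [-0.547, -3.093, -0.0]
contact_force: [-0.8, 0.5, 4.7]
grip_width: -0.0002
finger_force: 2.0
```

The hatch is in contact and about 5 mm down. I'll press a little further, to near the stop.

Call:
apply_moves(motion=[0,0,0,0,0,0.0015,1,0,0,0,0,0,0.0025,1,0,0,0,0,0,0.0025,1])

```text
time_s: 3.75
tool_pos: [0.5221, -0.0159, 0.0507]
tcp_rot: [-0.547, -3.093, 0.0]
contact_force: [-1.3, 2.0, 4.1]
grip_width: -0.0003
finger_force: 2.1
```

That is about 7 mm down. Now I'll retreat quickly upward, then back along the path I came in on.

Call:
apply_moves(motion=[0,0,0,0,0,-0.06,1,0,0,0,0,0,-0.12,1,0,0,0,0,0,-0.18,1,0,0,0,0.04,0.04,-0.2,1,0,0,0,0.08,0.08,-0.2,1])

```text
time_s: 4.38
tool_pos: [0.4752, 0.0874, 0.2526]
tcp_rot: [0.55, 3.089, 0.002]
contact_force: [0.2, 1.2, -1.1]
grip_width: 0.0003
finger_force: 0.0
```

Call:
apply_moves(motion=[0,0,0,0.04,0.04,0,1,0,0,0,0.08,0.08,0,1,0,0,0,0.12,0.12,0,1,0,0,0,0.16,0.16,0,1,0,0,0,0.16,0.16,0,1])

```text
time_s: 5.0
tool_pos: [0.3765, 0.2961, 0.2506]
tcp_rot: [-0.534, -3.095, -0.003]
contact_force: [0.5, -0.9, 0.7]
grip_width: -0.0001
finger_force: 0.0
```

Call:
apply_moves(motion=[0,0,0,0,0,0,1,0,0,0,0,0,0,1,0,0,0,0,0,0,1,0,0,0,0,0,0,1,0,0,0,0,0,0,1])

```text
time_s: 5.62
tool_pos: [0.3791, 0.2916, 0.2508]
tcp_rot: [0.548, 3.093, 0.0]
contact_force: [0.2, 0.4, -0.1]
grip_width: -0.0001
finger_force: 0.0
```

Call:
apply_moves(motion=[0,0,0,0,0,0,1,0,0,0,0,0,0,1,0,0,0,0,0,0,1,0,0,0,0,0,0,1,0,0,0,0,0,0,1])

```text
time_s: 6.25
tool_pos: [0.379, 0.2918, 0.2508]
tcp_rot: [-0.547, -3.094, 0.0]
contact_force: [0.1, -0.5, -0.2]
grip_width: 0.0002
finger_force: 0.0
```

Run:
```python
from h import *
o=[]
for n,(u,v) in(('scene',(290,190)),('top',(350,205))):
    im=read_camera(n)['img']; o.append(cv2.resize(im[v-80:v+80,u-80:u+80],(400,400),interpolation=cv2.INTER_CUBIC))
cv2.imwrite('pics/c3.png',np.hstack(o))
```

```text
(no output)
```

View pics/c3.png

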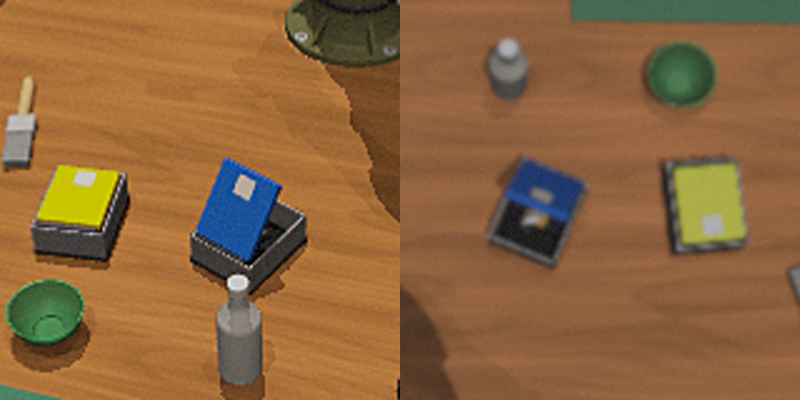

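The blue hatch now stands open, at about (240,205) in the left half, and the yellow hatch is shut at (80,200). I'll watch for about two more seconds before handing in.

Call:
apply_moves(motion=[0,0,0,0,0,0,1,0,0,0,0,0,0,1,0,0,0,0,0,0,1,0,0,0,0,0,0,1,0,0,0,0,0,0,1])

```text
time_s: 6.98
tool_pos: [0.379, 0.2918, 0.2508]
tcp_rot: [-0.547, -3.094, 0.0]
contact_force: [0.0, -0.4, 0.6]
grip_width: 0.0
finger_force: 0.0
```

Call:
apply_moves(motion=[0,0,0,0,0,0,1,0,0,0,0,0,0,1,0,0,0,0,0,0,1,0,0,0,0,0,0,1,0,0,0,0,0,0,1])

```text
time_s: 7.6
tool_pos: [0.379, 0.2918, 0.2508]
tcp_rot: [0.547, 3.094, 0.0]
contact_force: [-0.5, 0.7, 0.2]
grip_width: 0.0002
finger_force: 0.0
```

Call:
apply_moves(motion=[0,0,0,0,0,0,1,0,0,0,0,0,0,1,0,0,0,0,0,0,1,0,0,0,0,0,0,1,0,0,0,0,0,0,1])

```text
time_s: 8.22
tool_pos: [0.379, 0.2918, 0.2508]
tcp_rot: [-0.547, -3.094, 0.0]
contact_force: [0.3, -0.3, 0.4]
grip_width: 0.0001
finger_force: 0.0
```

Call:
apply_moves(motion=[0,0,0,0,0,0,1,0,0,0,0,0,0,1,0,0,0,0,0,0,1,0,0,0,0,0,0,1,0,0,0,0,0,0,1])

```text
time_s: 8.85
tool_pos: [0.379, 0.2918, 0.2508]
tcp_rot: [0.547, 3.094, 0.0]
contact_force: [-0.4, -0.0, 0.4]
grip_width: 0.0002
finger_force: 0.0
```

Run:
```python
from h import *
o=[]
for n,(u,v) in(('scene',(290,190)),('top',(350,205))):
    im=read_camera(n)['img']; o.append(cv2.resize(im[v-80:v+80,u-80:u+80],(400,400),interpolation=cv2.INTER_CUBIC))
cv2.imwrite('pics/c4.png',np.hstack(o))
```

```text
(no output)
```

View pics/c4.png

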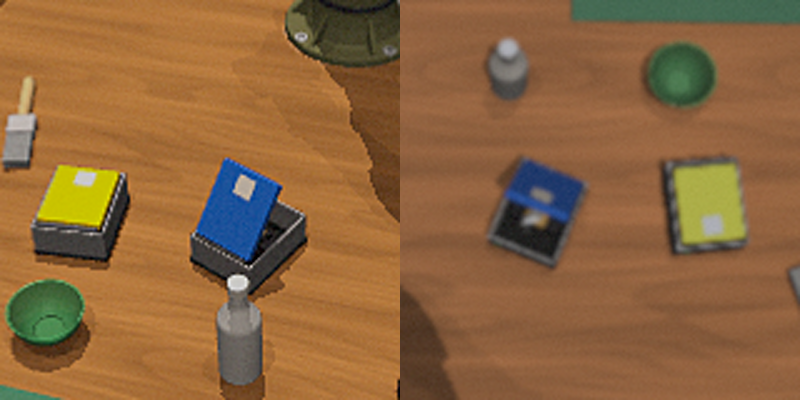

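The picture is unchanged: the blue hatch is still open at (240,205) and everything else is in place.

```bash
python3 -c "
from h import *
print(ticket.close_job())"
```

```text
the job is handed in; nothing more can be done
None
```

The blue hatch was pressed once, popped open and stayed open for over two seconds of watching; the yellow hatch stayed shut, nothing looked shifted in the camera views, and the job is handed in (no verdict was returned).

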